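# Draw the tall cover from the slotted rack and stand it on the inspection easel

### The job

Take hold of the tall black sheet-metal cover by its top edge, slide it up and out along its leaning slot in the rack, and stand it on the easel: centred and square, its face flat against the two rails and its lower edge down on the ledge. Set it down gently, do not let go before it stands on the easel, do not drop or press it, then let go; the ledge may be clamped anywhere along the rails, so feel or look for it. Leave the two short covers in their slots, and the hammer and the tape roll where they lie.

Things in the scene. Friction and masses are not known exactly. Their poses are not given: they have to be found in the camera images.
- rack: Fixed rack: dark base 260 x 190 x 10 mm with 3 aluminium slots at x = -60, 0, +60 mm. Origin: centre of its underside, z up. Slots run up along (-sin 25deg, 0, cos 25deg) of its frame, leaning to -x (robot side). Each holds a cover (across y) by its side edges only, between bars reaching 70 mm up from the slot floor (32 mm over the table); 12 mm wide, the cover lying against the -x bars.
- tall_cover: The part to move: flat black sheet-metal cover, 8 mm thick (x axis), 150 mm wide (y), 180 mm long (z), 0.2 to 0.42 kg, standing in any of the three rack slots and leaning 25 degrees with it. Origin: middle of its lower edge; z runs up along the cover to the top edge at z = 180 mm; x points out of the face turned away from the robot.
- short_cover_a: Bystander: cover like the tall one but only 100 mm long, in another slot of the rack. Origin: middle of its lower edge, axes as for the tall cover.
- short_cover_b: Bystander: the second short cover, 100 mm long, in the remaining slot. Origin: middle of its lower edge, axes as for the tall cover.
- easel: Fixed easel: blue pad 240 x 200 x 20 mm (from -150 to +90 mm along x) carrying two leaning dark rails, stayed on their -x side, and a ledge with a soft rubber top, 150 mm wide (y), 30 mm deep out from and square to the rails. Its upper face is clamped anywhere from 10 to 45 mm up the rails: not reported. Origin: on the underside, below the foot of the rails, z up.
- easel_rails: The easel's two rails, 12 mm square at y = -50 and +50 mm, 88 mm clear between (room for a finger). Origin: 30 mm above the table, midway between them in the plane of their front faces. z runs up the rails, leaning 33 degrees to the robot side; x points out of the front faces, away from the robot and up; y is level. Rails end at z = 145 mm. A cover flat on them has its mid-plane at x = 4 mm.
- tape_roll: Bystander: cardboard tape roll lying flat, 84 mm outside, 24 mm high. Origin: centre of its underside.
- hammer: Bystander: hammer lying on the table beside the work. Origin: underside of its middle.

How it is judged:
On the way, in this order (a step that is already met when the one before it is completed fails the run):
1. the tall cover, held by the fingers, is drawn up clear of the rack's slots (its lower edge over 110 mm above the table) (z of tall_cover in the frame of rack above 0.11 m and contact force between the fingers and tall_cover above 1 N), for 0.1 s.
2. the tall cover comes to stand on the easel, square to the rails and nearly still, while the fingers still hold it (contact force between tall_cover and easel above 0.7 N and contact force between the fingers and tall_cover above 1 N and angle between the z axis of tall_cover and the z axis of easel_rails, either way round below 0.15 rad and z of tall_cover in the frame of easel_rails below 0.055 m and linear speed of tall_cover below 0.05 m/s), for 0.1 s.
At the end, for the whole second after the job is handed in: The tall cover stands released and still on the easel's ledge: lower edge 5 to 52 mm up the rails, mid-plane 0 to 10 mm before them, centred within 15 mm, parallel to the rails within 4 degrees and level within 5; both short covers within 15 mm of where they stood (x of tall_cover in the frame of easel_rails between 0 and 0.01 m and y of tall_cover in the frame of easel_rails between -0.015 and 0.015 m and z of tall_cover in the frame of easel_rails between 0.005 and 0.052 m and angle between the z axis of tall_cover and the z axis of easel_rails, either way round below 0.07 rad and angle between the y axis of tall_cover and the y axis of easel_rails, either way round below 0.09 rad and contact force between tall_cover and easel above 0.7 N and contact force between the fingers and tall_cover below 0.1 N and linear speed of tall_cover below 0.02 m/s and distance of each of short_cover_a, short_cover_b from where it was at the start of the episode below 0.015 m); the robot touches nothing.
It fails at once if the tall cover is dropped or slammed onto the easel (faster than 0.25 m/s while touching it) (contact force between tall_cover and easel above 0.3 N and linear speed of tall_cover above 0.25 m/s).
It fails at once if the tall cover is pressed hard on the easel (over 40 N) (contact force between tall_cover and easel above 40 N).
It fails at once if a short cover is pulled or pushed out of place (over 30 mm) (distance of any of short_cover_a, short_cover_b from where it was at the start of the episode above 0.03 m).
It fails at once if the tape roll or the hammer is disturbed (moved over 30 mm) (distance of any of tape_roll, hammer from where it was at the start of the episode above 0.03 m).
It also fails if it takes over 48 s, if anything falls off the work surface, if the arm or the gripper's body presses on something with over 40 N, if the wrist force passes 120 N, or if a joint passes its speed limit or range.

### The arm

A 6-joint arm with a two-finger parallel gripper is mounted at the origin on the work surface. World frame = base frame: x ahead of the robot, y to its left, z up, the work surface at z = 0. Lengths are in m, angles in rad, forces in N, time in s.
With the tool pointing down it reaches from about 0.35 to 0.85 m from the base axis. Payload 8.1 kg.
Tool frame: the origin (TCP) lies midway between the tips of the shut fingers; the grasp point (between the pads) lies 19 mm behind it; z points along the fingers, y is the line along which they close (so a half turn about z gives the same grasp; the last joint's range is limited). The gripper opens to 93 mm and grips with 3 to 60 N. Pads are 15 mm wide; open, the fingers measure 128 mm over their backs; the gripper's body (75 mm by 188 mm) begins 65 mm behind the grasp point.
Start: joints at [-1.226, 0.13, 1.488, -0, 1.523, -0.085], TCP at [0.25, -0.545, 0.219] pointing down, gripper open.
Joint ranges: [-2.96, 2.96], [-0.89, 2.26], [0.02, 2.5], [-1.34, 4.48], [0, 2.73], [-2.66, 2.66]. Speed limits (rad/s): [2.39, 2.39, 2.79, 3.14, 3.14, 3.14].

### API

Orientations are given as a unit quaternion [x, y, z, w].
In Python, from bench import robot, viewer gives the robot as it stands. Calls block until the motion is done:
- robot.move_ptp(position, orientation): joint-space move of the TCP to a pose.
- robot.servo_line(position, frame=None, v=0.15): straight line of the TCP; frame=None keeps the orientation; v is the mean speed in m/s.
- robot.move_j(angles): joint-space move.
- robot.command_gripper(opening): opening from 0.0 (shut) to 1.0 (fully open); the grip force is fixed at half the most; returns when the fingers have stopped.
- robot.hold(seconds).
- robot.ik(position, orientation): joint angles nearest the present ones, or None.
- robot.observe(): the state.
- viewer.get_image(name): name is "scene" or "top"; returns the picture (480x640x3 uint8, blue, green, red); there is no depth.
- viewer.camera_model(name): a dict with "camera_matrix" (3x3 intrinsics, pixels), "extrinsics" (4x4, takes a point from camera to world coordinates). Camera axes: x right, y down, z forward; pixel columns grow to the right and rows downward; lengths in m; the calibration is good to about 2 mm. A picture is of the moment at which its call begins. camera_model takes no time and is no camera call.
A pose or a line that the arm cannot do raises robot.PlanningError and nothing moves.
- robot.job_done(): hands the job in; it is judged then, once.
The state is a dict: "time_s": time; "joints": joint angles; "qd": joint speeds; "joint_torque": joint torques, N m; "position": TCP position; "eef_rot": TCP orientation; "ft_force": force on the tool from outside, world axes, zero at the start; "ft_torque": the same for the moment, N m; "finger_gap": opening from 0.0 (shut) to 1.0 (fully open); "grasp_force": force on a finger pad.
Only numpy, scipy, OpenCV 4.12 (cv2) and the standard library are available. Lean on these libraries where they do the work, as an engineer would, in place of code of your own. Each camera call takes 0.05 s, during which the arm holds its last target. There are 200 camera calls.

## Working session

There is one attempt and no reset: what is moved stays moved. The work goes in short steps, each a Python script; the robot and the scene stay as the last script left them, time stands still between calls to the robot, and variables do not carry over. Pictures are saved under pics/ and viewed, at most 12 in all, crops included, and the job is handed in when it is done.

```bash
ls; mkdir -p pics; python3 - <<'E'
from bench import robot, viewer
import cv2
for n in("scene","top"):
    cv2.imwrite(f"pics/{n}0.png",viewer.get_image(n)); m=viewer.camera_model(n); print(n,m["camera_matrix"],m["extrinsics"])
o=robot.observe(); print(o)
E
```

```text
pics
scene [[434.67022412   0.         314.17276481]
 [  0.         434.67022412 237.082777  ]
 [  0.           0.           1.        ]] [[-0.82015423  0.4680991  -0.32898369  0.85607197]
 [ 0.57207434  0.67980556 -0.45890669  0.33348026]
 [ 0.00883113 -0.56457739 -0.82533289  0.86660532]
 [ 0.          0.          0.          1.        ]]
top [[545.85132581   0.         318.38327565]
 [  0.         545.85132581 244.7573647 ]
 [  0.           0.           1.        ]] [[ 0.00343822 -0.99946866  0.03241248  0.4935342 ]
 [-0.99989398 -0.00297745  0.01425322 -0.14431935]
 [-0.01414914 -0.03245805 -0.99937294  1.05083828]
 [ 0.          0.          0.          1.        ]]
{'time_s': 0.1, 'joints': array([-1.22637868e+00,  1.31121841e-01,  1.48913196e+00, -1.08540653e-05,
        1.52300215e+00, -8.54078338e-02]), 'qd': array([ 0.00133678, -0.00140787, -0.0019405 ,  0.00181282, -0.00149771,
        0.00093664]), 'joint_torque': array([ 1.26430881e-03, -5.61344039e+01, -4.93095088e+01,  7.70885730e-02,
        2.91268551e-02, -6.70672648e-05]), 'position': array([ 0.24986971, -0.54494384,  0.21769182]), 'eef_rot': array([ 9.76994613e-01,  2.13262359e-01, -1.12776843e-04, -8.23983141e-04]), 'ft_force': array([0.38955715, 0.32653148, 0.05184706]), 'ft_torque': array([-0.03270995, -0.04556942,  0.05142877]), 'grasp_force': 0.0, 'finger_gap': 0.9987965166464847}
```

View pics/scene0.png

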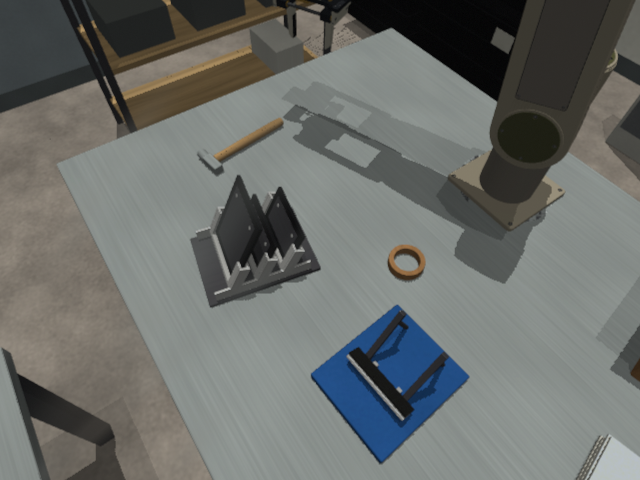

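View pics/top0.png

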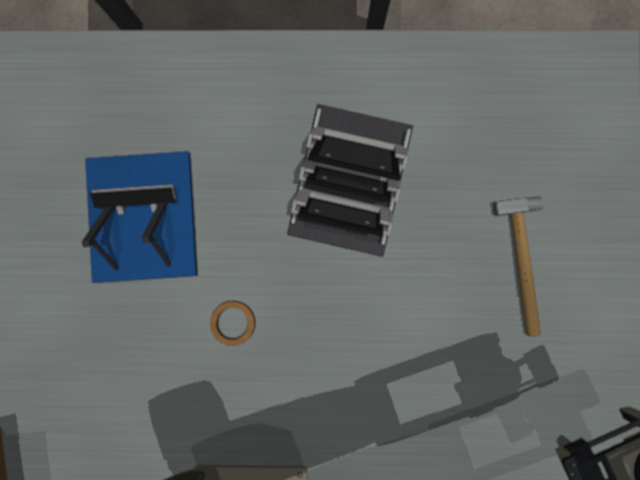

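The scene view shows the rack near (255,250), with the tallest cover peaking at (239,178). The easel is at (390,380), the tape roll at (406,261) and the hammer at (240,145). In the top view the rack is at (350,180) and the easel at (140,215). I'll enlarge the rack and easel.

```bash
python3 - <<'E'
import cv2,numpy as np
s=cv2.imread("pics/scene0.png");t=cv2.imread("pics/top0.png")
def g(i,x,y,w,h,k): 
    c=cv2.resize(i[y:y+h,x:x+w],None,fx=k,fy=k,interpolation=cv2.INTER_CUBIC); c=np.uint8(255*(c/255.)**.6)
    for u in range((x+19)//20*20,x+w,20): cv2.putText(c,str(u),((u-x)*k,8),0,.3,(0,255,255)); cv2.line(c,((u-x)*k,10),((u-x)*k,15),(0,255,255))
    for v in range((y+19)//20*20,y+h,20): cv2.putText(c,str(v),(0,(v-y)*k+3),0,.3,(0,255,255))
    return c
cv2.imwrite("pics/rack.png",np.hstack([g(s,185,170,140,140,5)[:, :][:600],][:1]) if 0 else np.hstack([cv2.resize(g(s,185,170,140,140,4),(400,400)) if 0 else g(s,185,170,100,140,4)[:560],g(t,284,98,100,140,4)]))
cv2.imwrite("pics/rack_s.png",g(s,185,170,140,115,5)); 
cv2.imwrite("pics/rack_t.png",g(t,280,98,140,115,5)); 
cv2.imwrite("pics/easel.png",np.vstack([g(s,310,300,160,160,3)[:],]) if 0 else np.hstack([g(s,310,300,130,150,3),g(t,75,140,130,150,3)]))
E
```

```text
(no output)
```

View pics/rack_s.png

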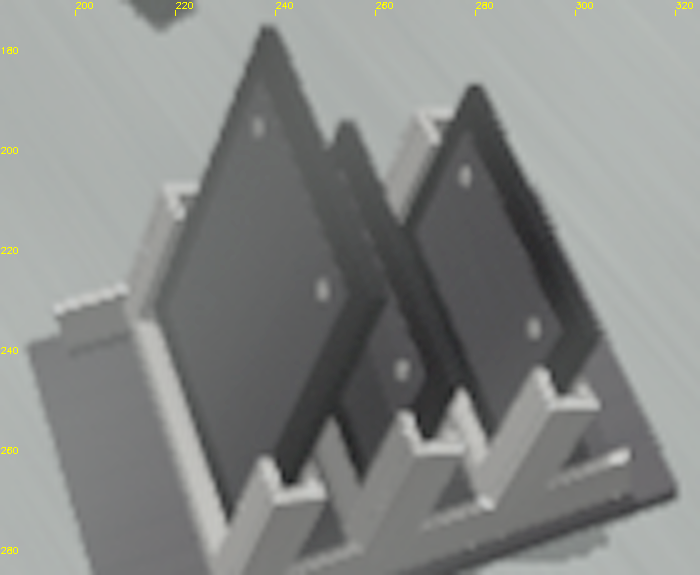

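View pics/rack_t.png

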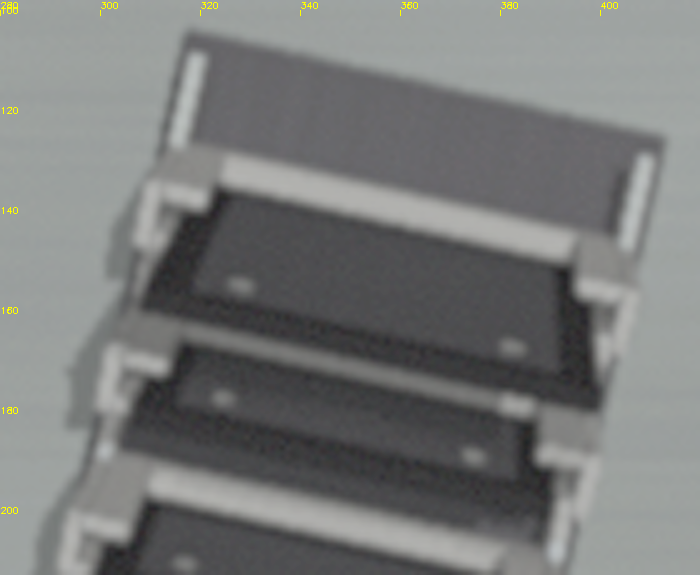

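View pics/easel.png

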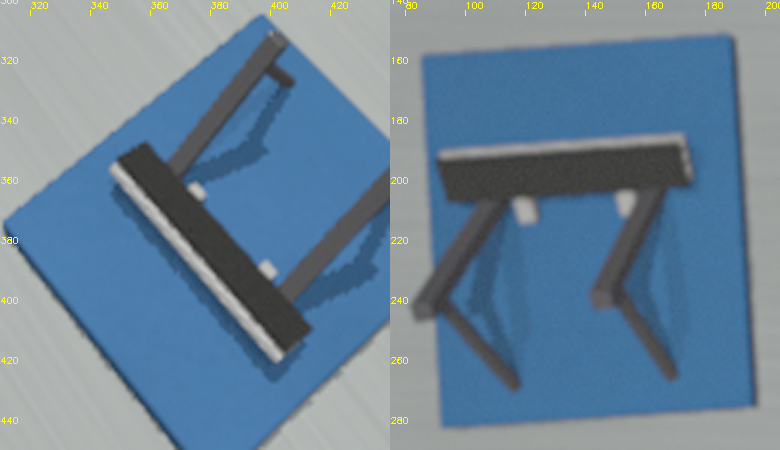

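The tall cover stands in the far (+x) slot. Its top corners are at about (238,176) and (261,229) in the scene view, and (308,159) and (399,180) in the top view. The easel ledge is clamped low, with its front edge from (347,356) to (401,419) in the scene view and from (91,191) to (171,185) in the top view.

```bash
cat > h.py <<'E'
import numpy as np, cv2
from scipy.optimize import least_squares
from scipy.spatial.transform import Rotation as R
from bench import robot, viewer
M={n:viewer.camera_model(n) for n in("scene","top")}
def proj(n,P):
    T=np.linalg.inv(M[n]["extrinsics"]); c=np.atleast_2d(P)@T[:3,:3].T+T[:3,3]; p=c@M[n]["camera_matrix"].T; return p[:,:2]/p[:,2:]
def ray(n,u):
    E=M[n]["extrinsics"]; d=E[:3,:3]@np.linalg.solve(M[n]["camera_matrix"],[*u,1]); return E[:3,3],d/np.linalg.norm(d)
def tri(us,ut):
    (a,d),(b,e)=ray("scene",us),ray("top",ut)
    s=np.linalg.lstsq(np.c_[d,-e],b-a,rcond=None)[0]; p,q=a+s[0]*d,b+s[1]*e; return (p+q)/2,np.linalg.norm(p-q)
def plane(n,u,z): a,d=ray(n,u); return a+d*(z-a[2])/d[2]
def pose2(obs,x0):  # obs: list (view, local pts, pixels) -> x,y,yaw
    def f(v): return np.concatenate([(proj(n,R.from_euler("z",v[2]).apply(P)+[v[0],v[1],0])-u).ravel() for n,P,u in obs])
    r=least_squares(f,x0,loss="soft_l1"); return r.x,np.round(f(r.x).reshape(-1,2),1).tolist()
E
python3 - <<'E'
from h import *
s=cv2.imread("pics/scene0.png");t=cv2.imread("pics/top0.png")
def blue(i):
    h=cv2.cvtColor(i,cv2.COLOR_BGR2HSV); m=cv2.inRange(h,(100,120,40),(125,255,255))
    c=max(cv2.findContours(m,0,2)[0],key=cv2.contourArea); return cv2.approxPolyDP(cv2.convexHull(c),5,True)[:,0]
print("blue",blue(s).tolist(),blue(t).tolist())
P=np.array([[.13,.095,.01],[.13,-.095,.01],[-.13,-.095,.01],[-.13,.095,.01]])
v,r=pose2([("top",P,np.array([[317,105],[412.5,125.5],[383,255],[288,235]])),
  ("scene",P[[0,2]],np.array([[191,239],[320,267.5]]))],[.6,-.2,-.2])
print("rack",v,np.degrees(v[2]),r)
Rr=R.from_euler("z",v[2])
for sx in(.06,0,-.06):
  for L in(.18,.1):
    Q=np.array([[sx-.002,0,.032]])+R.from_euler("y",-25,degrees=True).apply([[-.004,.075,L],[-.004,-.075,L]])
    W=Rr.apply(Q)+[v[0],v[1],0]; print(sx,L,proj("scene",W).round(0).tolist(),proj("top",W).round(0).tolist())
a,e1=tri((238.5,175.5),(308,159));b,e2=tri((261,229),(399.5,180)); print("top edge",a,b,e1,e2,np.linalg.norm(a-b))
for q in [((347,355.5),(91,191.5)),((401,419.5),(171.5,185.5)),((358,347.5),(94,207)),((411.5,410),(174,201))]: print("ledge",*tri(*q))
E
```

```text
blue [[397, 305], [468, 377], [380, 462], [311, 374]] [[187, 152], [196, 273], [93, 281], [86, 159]]
rack [ 0.65130359 -0.18950047 -0.22779029] -13.051422003727948 [[0.2, -1.6], [1.2, 0.0], [0.1, 2.6], [-2.0, -0.2], [19.2, 65.2], [-27.1, -62.3]]
0.06 0.18 [[267.0, 226.0], [245.0, 172.0]] [[306.0, 165.0], [398.0, 187.0]]
0.06 0.1 [[254.0, 252.0], [234.0, 199.0]] [[312.0, 154.0], [397.0, 173.0]]
0 0.18 [[297.0, 217.0], [272.0, 164.0]] [[297.0, 202.0], [390.0, 224.0]]
0 0.1 [[282.0, 243.0], [260.0, 191.0]] [[304.0, 188.0], [389.0, 207.0]]
-0.06 0.18 [[325.0, 208.0], [299.0, 157.0]] [[288.0, 239.0], [381.0, 261.0]]
-0.06 0.1 [[309.0, 234.0], [285.0, 184.0]] [[296.0, 222.0], [381.0, 242.0]]
top edge [ 0.65295138 -0.1308324   0.32063126] [ 0.62736846 -0.26384735  0.00355438] 0.04596476581199069 0.06446030521550689 0.34479734445737537
ledge [0.63976448 0.19898841 0.20638612] 0.08729122321512764
ledge [ 0.62189953  0.23445623 -0.10944749] 0.1165843715616053
ledge [0.61565744 0.19664679 0.19882197] 0.08651656122664846
ledge [ 0.58919506  0.23166771 -0.11612322] 0.11826016734755586
```

The corner correspondence between the two views is reversed, so I'll swap it and refit.

```bash
python3 - <<'E'
from h import *
P=np.array([[.13,.095,.01],[.13,-.095,.01],[-.13,-.095,.01],[-.13,.095,.01]])
v,r=pose2([("top",P,np.array([[317,105],[412.5,125.5],[383,255],[288,235]])),
  ("scene",P[[1,3]],np.array([[191,239],[320,267.5]]))],[.6,-.2,-.2])
print("rack",v,np.degrees(v[2]),r)
Rr=R.from_euler("z",v[2])
for sx,L in((.06,.18),(.06,.1),(0,.1),(-.06,.1)):
    Q=np.array([[sx-.002,0,.032]])+R.from_euler("y",-25,degrees=True).apply([[-.004,.075,L],[-.004,-.075,L]])
    W=Rr.apply(Q)+[v[0],v[1],0]; print(sx,L,W.round(4).tolist(),proj("scene",W).round(0).tolist(),proj("top",W).round(0).tolist())
b,e1=tri((238.5,175.5),(399.5,180));a,e2=tri((261,229),(308,159)); print("top edge",a,b,e1,e2,np.linalg.norm(a-b))
d=a-b; print("edge yaw",np.degrees(np.arctan2(-d[0],d[1])))
E_=np.array([[.09,.1,.02],[.09,-.1,.02],[-.15,-.1,.02],[-.15,.1,.02]])
v,r=pose2([("top",E_,np.array([[86,158],[188,152],[196,273],[93,281]])),("scene",E_,np.array([[380,462],[311,374],[397,305.5],[468.5,377]]))],[.5,.2,0])
print("easel",v,np.degrees(v[2]),r)
Re=R.from_euler("z",v[2])*R.from_euler("y",-33,degrees=True); o=np.array([v[0],v[1],.03])
for q in [((401,419.5),(91,191.5)),((347,355.5),(171.5,185.5)),((411.5,410),(94,207)),((358,347.5),(174,201))]:
    p,e=tri(*q); print("ledge",p,e,"rails frame",Re.inv().apply(p-o))
for h in(.01,.02,.03,.04):
    W=Re.apply([[.03,.075,h],[.03,-.075,h],[0,.075,h],[0,-.075,h]])+o; print(h,proj("scene",W).round(1).tolist(),proj("top",W).round(1).tolist())
E
```

```text
rack [ 0.65213385 -0.18879994 -0.22057572] -12.638057541926596 [[-0.7, -1.8], [0.4, -0.9], [0.3, 1.9], [-1.9, -0.2], [-0.9, -1.7], [1.7, -1.6]]
0.06 0.18 [[0.6474, -0.1109, 0.1934], [0.6146, -0.2572, 0.1934]] [[267.0, 227.0], [244.0, 173.0]] [[305.0, 165.0], [398.0, 186.0]]
0.06 0.1 [[0.6804, -0.1183, 0.1209], [0.6475, -0.2646, 0.1209]] [[254.0, 253.0], [234.0, 199.0]] [[311.0, 153.0], [397.0, 173.0]]
0 0.1 [[0.6218, -0.1051, 0.1209], [0.589, -0.2515, 0.1209]] [[282.0, 243.0], [260.0, 192.0]] [[303.0, 187.0], [389.0, 207.0]]
-0.06 0.1 [[0.5633, -0.092, 0.1209], [0.5305, -0.2384, 0.1209]] [[309.0, 235.0], [285.0, 184.0]] [[296.0, 222.0], [381.0, 241.0]]
top edge [ 0.65837736 -0.11553775  0.18925668] [ 0.62562488 -0.26092197  0.18765879] 0.002384296552666221 0.0016647756501314787 0.14903640106023971
edge yaw -12.695773692923115
easel [0.61315001 0.21250261 0.07068166] 4.049760942225205 [[-1.8, -2.3], [0.3, -3.6], [-0.2, 1.2], [-2.1, 0.2], [0.3, 0.3], [-2.1, -1.2], [-0.6, -3.0], [1.1, -1.4]]
ledge [0.62550158 0.28950686 0.04963019] 0.00561067213351514 rails frame [0.02558531 0.07593967 
[... 180 characters left out ...]
526379 rails frame [-0.00277819  0.07578865  0.01528655]
ledge [0.60684912 0.13891799 0.04266803] 2.89573741791461e-05 rails frame [-0.00273003 -0.0729559   0.0168778 ]
0.01 [[402.0, 419.3], [345.8, 354.4], [410.2, 412.0], [354.8, 349.4]] [[91.3, 188.9], [172.3, 183.3], [95.8, 203.5], [175.5, 198.0]]
0.02 [[405.0, 416.1], [348.2, 351.1], [413.2, 408.9], [357.3, 346.1]] [[89.5, 191.3], [171.2, 185.6], [94.1, 205.9], [174.5, 200.4]]
0.03 [[408.1, 413.0], [350.7, 347.8], [416.2, 405.8], [359.7, 342.9]] [[87.7, 193.7], [170.0, 188.0], [92.3, 208.4], [173.4, 202.8]]
0.04 [[411.2, 409.8], [353.2, 344.4], [419.3, 402.6], [362.2, 339.6]] [[85.8, 196.1], [168.9, 190.3], [90.5, 210.9], [172.2, 205.3]]
```

Both views agree: the top edge is at z ≈ 0.19 with yaw −12.7°, and the ledge is clamped about 10–17 mm up the rails. Next I'll plan the poses and move to the pre-grasp.

```bash
cat >> h.py <<'E'
A=np.array([.65838,-.11554,.18926]); B=np.array([.62562,-.26092,.18766])
Rc=R.from_euler("z",-.2213)*R.from_euler("y",-25,degrees=True)   # cover in slot
top=(A+B)/2+Rc.apply([.004,0,0]); top[2]+=.001                    # middle of top edge
Re=R.from_euler("z",.0707)*R.from_euler("y",-33,degrees=True); oe=np.array([.6125,.2125,.03])  # rails
S=1
def tool(Rcov,s=None):
    s=s or S; m=Rcov.as_matrix(); return R.from_matrix(np.c_[s*m[:,1],s*m[:,0],-m[:,2]]).as_quat()
G=.034  # TCP below top edge
def slot(up): return top+Rc.apply([0,0,up-G])
def rails(z,x=.004,y=0): return oe+Re.apply([x,y,z+.18-G])        # TCP with lower edge at rails z
def ft():
    o=robot.observe(); return o["time_s"],o["ft_force"].round(2),o["grasp_force"],round(o["finger_gap"],3),o["position"].round(4)
E
python3 - <<'E'
from h import *
print(top)
for s in(1,-1):
    for p,q in((slot(.09),Rc),(slot(0),Rc),(slot(.13),Rc),(slot(.22),Rc),(rails(.2),Re),(rails(.1),Re),(rails(.0),Re)):
        j=robot.ik(p,tool(q,s)); print(s,p.round(3),None if j is None else np.round(j,2))
E
```

```text
[ 0.64553682 -0.18902573  0.19115047]
1 [ 0.622 -0.184  0.242] [-0.41 -0.17  1.8   0.09  1.08 -0.22]
1 [ 0.66  -0.192  0.16 ] [-0.4   0.    1.8   0.09  0.92 -0.22]
1 [ 0.606 -0.18   0.278] [-0.42 -0.23  1.79  0.09  1.15 -0.22]
1 [ 0.569 -0.172  0.36 ] [-0.44 -0.34  1.74  0.09  1.32 -0.22]
1 [0.428 0.199 0.322] [ 0.51 -0.81  2.15 -0.25  1.28  0.45]
1 [0.482 0.203 0.238] [ 0.44 -0.65  2.21 -0.23  1.05  0.44]
1 [0.537 0.207 0.155] [ 0.39 -0.4   2.2  -0.24  0.8   0.44]
-1 [ 0.622 -0.184  0.242] None
-1 [ 0.66  -0.192  0.16 ] None
-1 [ 0.606 -0.18   0.278] None
-1 [ 0.569 -0.172  0.36 ] None
-1 [0.428 0.199 0.322] None
-1 [0.482 0.203 0.238] None
-1 [0.537 0.207 0.155] None
```

```bash
python3 - <<'E'
from h import *
p=robot.observe()["position"]; 
robot.servo_line(p+[0,0,.12],v=.2)
robot.move_ptp(slot(.09),tool(Rc)); print(ft())
robot.servo_line(slot(0),v=.08); print(ft())
f0=robot.observe()["ft_force"]
for g in(.4,.25,.17):
    robot.command_gripper(g); print(g,ft(),Rc.inv().apply(robot.observe()["ft_force"]-f0).round(2))
    if np.linalg.norm(robot.observe()["ft_force"]-f0)>6: break
i=[viewer.get_image(n) for n in("scene","top")]
c=np.hstack([cv2.resize(i[0][140:300,180:330],None,fx=2.6,fy=2.6,interpolation=2),cv2.resize(i[1][95:255,280:430],None,fx=2.6,fy=2.6,interpolation=2)])
cv2.imwrite("pics/grasp.png",np.uint8(255*(c/255.)**.6))
E
```

```text
(2.7333, array([-0.47,  0.23,  0.52]), 0.0, 1.0, array([ 0.6224, -0.1849,  0.2423]))
(4.0083, array([ 0.11,  0.51, -0.26]), 0.0, 1.001, array([ 0.6599, -0.1923,  0.1612]))
0.4 (5.025, array([0.17, 0.04, 0.62]), 0.0, 0.399, array([ 0.6596, -0.1922,  0.1603])) [ 0.52 -0.44  0.72]
0.25 (5.5167, array([ 0.17, -0.34, -0.38]), 0.0, 0.252, array([ 0.6595, -0.1922,  0.1603])) [ 0.17 -0.81 -0.21]
0.17 (5.9167, array([0.33, 0.6 , 0.38]), 0.0, 0.17, array([ 0.6596, -0.1922,  0.1603])) [0.45 0.14 0.5 ]
```

View pics/grasp.png

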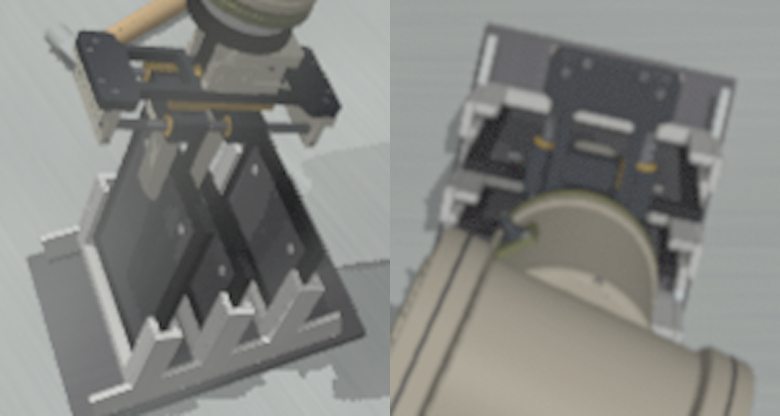

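The fingers straddle the tall cover's top edge around (150,160) in the left crop, near mid-width, with no contact yet. I'll close them and draw the cover out along the slot.

```bash
python3 - <<'E'
from h import *
for g in(.12,0):
    robot.command_gripper(g); print(g,ft(),Rc.inv().apply(robot.observe()["ft_force"]).round(2))
p0=robot.observe()["position"]; u=Rc.apply([0,0,1])
for d,v in((.015,.05),(.08,.08),(.13,.1)):
    robot.servo_line(slot(d),v=v); print(d,ft(),Rc.inv().apply(robot.observe()["ft_force"]).round(2))
i=[viewer.get_image(n) for n in("scene","top")]
cv2.imwrite("pics/out.png",np.uint8(255*(np.hstack([i[0][100:320,170:370],i[1][80:300,250:450]]).repeat(2,0).repeat(2,1)/255.)**.6))
E
```

```text
0.12 (6.3667, array([ 0.53,  0.55, -0.23]), 0.0, 0.123, array([ 0.6596, -0.1922,  0.1603])) [ 0.26  0.65 -0.38]
0 (6.6083, array([-2.79,  0.08,  1.88]), 29.998335242271423, 0.087, array([ 0.6593, -0.1921,  0.1602])) [-1.69 -0.54  2.86]
0.015 (7.0583, array([ 0.72, -0.56, -3.84]), 29.99808669090271, 0.08, array([ 0.6531, -0.1907,  0.1739])) [-0.87 -0.39 -3.83]
0.08 (8.025, array([-0.23,  0.81, -3.19]), 29.9980428814888, 0.083, array([ 0.6263, -0.1846,  0.2321])) [-1.71  0.74 -2.72]
0.13 (8.675, array([ 0.18,  0.91, -3.1 ]), 29.998040199279785, 0.085, array([ 0.6059, -0.1801,  0.2779])) [-1.33  0.93 -2.79]
```

View pics/out.png

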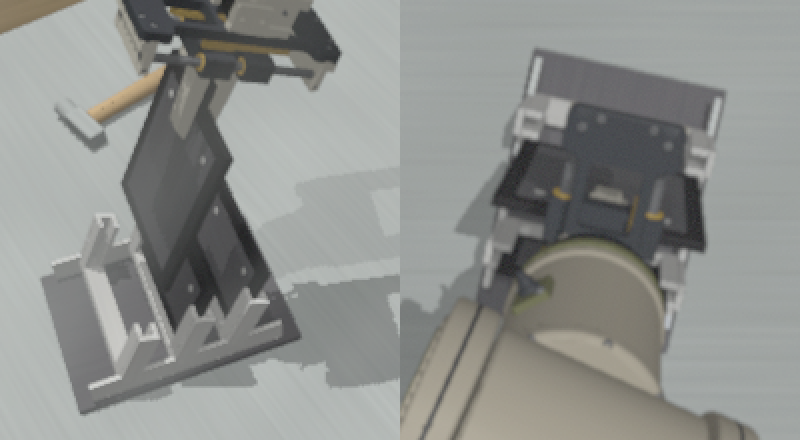

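The cover is out and clear of the slots, and both short covers are still in place. I'll check how it sits in the hand, using its top corners at (296.5,182.5) and (402.5,204) in the top view and (286,180) in the scene view.

```bash
python3 - <<'E'
from h import *
o=robot.observe(); p=o["position"]; Rt=R.from_quat(o["eef_rot"]); m=Rt.as_matrix(); Rcv=R.from_matrix(np.c_[m[:,1],m[:,0],-m[:,2]])
W=lambda y,z,x=-.004: p+Rcv.apply([x,y,z])
print("pred top",proj("top",[W(.075,G),W(-.075,G)]),"scene",proj("scene",[W(.075,G),W(-.075,G),W(-.075,G-.18,.004)]))
a,e=tri((286,180),(296.5,182.5)); print("corner in hand frame",Rcv.inv().apply(a-p),e)
n,d=ray("top",(402.5,204)); q=n+d*((W(-.075,G)[2]-n[2])/d[2]); print("other",Rcv.inv().apply(q-p))
# carry: up, then across with easel orientation
robot.servo_line(slot(.2),v=.2)
print(robot.ik(rails(.17),tool(Re)))
robot.move_ptp(rails(.17),tool(Re)); print(ft())
i=[viewer.get_image(n) for n in("scene","top")]
cv2.imwrite("pics/over_s.png",i[0]);cv2.imwrite("pics/over_t.png",i[1])
cv2.imwrite("pics/over.png",np.uint8(255*(np.hstack([i[0][240:470,280:480],i[1][130:360,40:240]]).repeat(2,0).repeat(2,1)/255.)**.6))
E
```

```text
pred top [[296.11473192 181.36183522]
 [403.09544423 205.51271497]] scene [[286.013766   180.02031095]
 [258.74798067 124.80363808]
 [229.16429953 192.14194025]]
corner in hand frame [-0.00525762  0.0740576   0.03314851] 0.0009848952998958004
other [-0.00232908 -0.07375714  0.03322379]
[ 0.49145584 -0.77150235  2.17562207 -0.23987753  1.21204435  0.44468873]
(10.75, array([ 0.46, -0.13, -2.9 ]), 29.997694194316864, 0.085, array([0.4445, 0.2001, 0.2971]))
```

View pics/over.png

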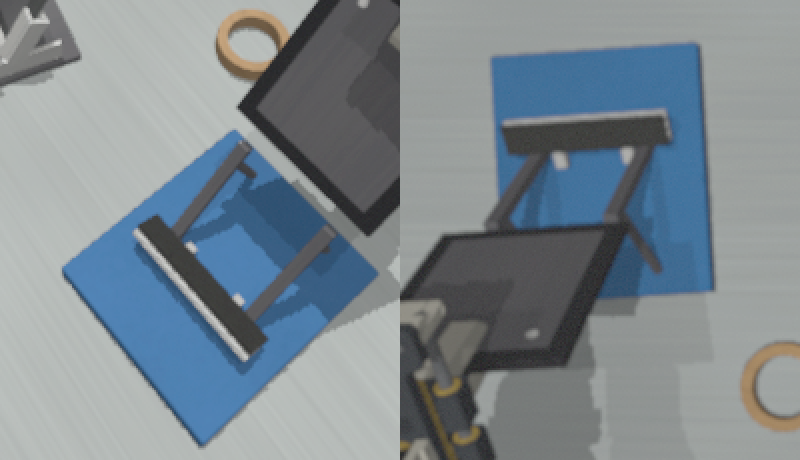

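Seen from both cameras, the cover is above the easel, and its lower edge is beyond the rail ends. It's centred in the hand within 0.5 mm. Next I'll use the rail tips and ledge to check the rail frame, then bring the cover down offset from the rails and feel for the ledge.

```bash
python3 - <<'E'
from h import *
W=Re.apply([[x,y,.145] for y in(-.05,.05) for x in(0,-.012)])+oe
print("rail ends pred scene",proj("scene",W).round(1).tolist(),"top",proj("top",W).round(1).tolist())
R1=Re
robot.servo_line(rails(.17,.016),tool(Re) if 0 else None,v=.1)
robot.servo_line(rails(.07,.016),v=.12)
robot.servo_line(rails(.035,.016),v=.06); robot.hold(.2); print(ft(),Re.inv().apply(robot.observe()["ft_force"]).round(2))
i=[viewer.get_image(n) for n in("scene","top")]
cv2.imwrite("pics/near.png",np.uint8(255*(np.hstack([i[0][290:460,310:480],i[1][140:310,50:220]]).repeat(2,0).repeat(2,1)/255.)**.6))
E
```

```text
rail ends pred scene [[400.6, 312.4], [403.9, 310.7], [443.0, 355.2], [446.0, 352.9]] top [[144.3, 235.5], [145.9, 241.7], [84.4, 239.5], [86.4, 245.7]]
(13.0333, array([ 0.  ,  0.24, -3.42]), 29.997649490833282, 0.085, array([0.5277, 0.2066, 0.1911])) [-1.85  0.24 -2.88]
```

View pics/near.png

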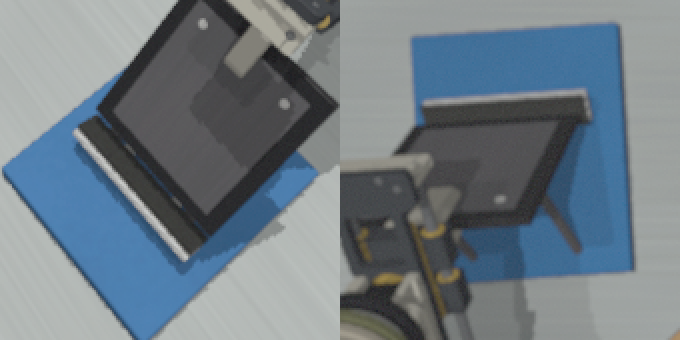

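The cover hangs parallel to the ledge and just in front of the rails, with no contact. I'll feel down to the ledge, then back to the rails.

```bash
python3 - <<'E'
from h import *
def f():
    a=[]
    for _ in range(6): robot.hold(.02); a.append(robot.observe()["ft_force"])
    return Re.inv().apply(np.mean(a,0))
b=f(); z=.035; x=.016
def down(z,lim,n=40):
    for _ in range(n):
        z-=.0015; robot.servo_line(rails(z,x),v=.03); d=f()-b
        if d[2]>lim: break
    return z,d
z,d=down(z,1.5,22); print("ledge",z,d.round(2),ft())
zl=z; z+=.003; robot.servo_line(rails(z,x),v=.03); b=f()
while x>-.004:
    x-=.001; robot.servo_line(rails(z,x),v=.03); d=f()-b
    if d[0]>1.2: break
print("rails x",x,d.round(2),ft())
E
```

```text
ledge 0.015499999999999988 [-0.93 -1.02  7.77] (17.7833, array([-4.91, -1.73,  2.27]), 29.99982476234436, 0.081, array([0.5383, 0.2073, 0.1747]))
rails x 0.001999999999999993 [ 2.1   0.08 -1.46] (23.0333, array([ 2.07,  0.06, -3.5 ]), 30.002251267433167, 0.082, array([0.5252, 0.2064, 0.1695]))
```

```bash
python3 - <<'E'
from h import *
def f():
    a=[]
    for _ in range(6): robot.hold(.02); a.append(robot.observe()["ft_force"])
    return Re.inv().apply(np.mean(a,0))
z=.0185;x=.0024
robot.servo_line(rails(z,x),v=.03); b=f()
for _ in range(9):
    z-=.0007; robot.servo_line(rails(z,x),v=.02); d=f()-b
    if d[2]>3: break
robot.hold(.4); print(z,d.round(2),(f()-b).round(2),ft())
i=[viewer.get_image(n) for n in("scene","top")]
cv2.imwrite("pics/stand.png",np.uint8(255*(np.hstack([i[0][290:460,310:480],i[1][140:310,50:220]]).repeat(2,0).repeat(2,1)/255.)**.6))
E
```

```text
0.015700000000000002 [-0.72 -0.86  6.91] [-0.58 -0.67  8.42] (25.2833, array([-4.49,  0.04,  5.74]), 30.00414490699768, 0.087, array([0.5268, 0.2065, 0.1671]))
```

View pics/stand.png

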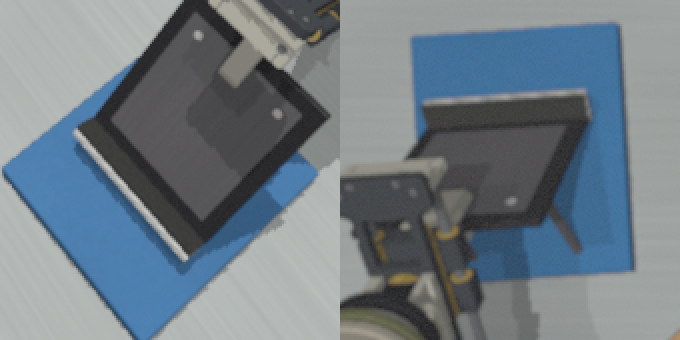

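The cover stands on the ledge against the rails, with its lower corners flush with the ledge ends ((590,120) in the top crop). I'll release and retract.

```bash
python3 - <<'E'
from h import *
for g in(.13,.4,.8): robot.command_gripper(g); print(ft())
p=robot.observe()["position"]; u=Re.apply([0,0,1])
robot.servo_line(p+u*.1,v=.08); robot.hold(.5); print(ft())
i=[viewer.get_image(n) for n in("scene","top")]
cv2.imwrite("pics/done.png",np.uint8(255*(np.hstack([i[0][290:460,310:480],i[1][140:310,50:220]]).repeat(2,0).repeat(2,1)/255.)**.6))
E
```

```text
(25.725, array([-0.09,  0.33,  0.08]), 0.0, 0.13, array([0.5264, 0.2063, 0.1664]))
(26.3583, array([-0.24,  1.1 ,  0.43]), 0.0, 0.399, array([0.5267, 0.2064, 0.167 ]))
(27.1417, array([ 0.24, -1.17,  0.11]), 0.0, 0.801, array([0.5267, 0.2064, 0.1669]))
(29.0417, array([0.14, 0.51, 0.02]), 0.0, 0.804, array([0.4724, 0.2026, 0.2508]))
```

View pics/done.png

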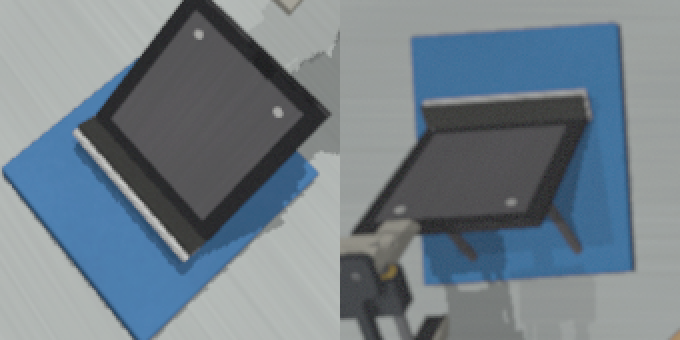

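The cover stands alone on the ledge, square and flat on the rails, and the gripper is clear, so I'm handing in.

```bash
python3 -c "
from bench import robot
print(robot.job_done())"
```

```text
the job is handed in; nothing more can be done
None
```

The tall cover is standing released on the easel, flat against the rails with its lower edge on the ledge about 15 mm up, and I've handed the job in at about 29 s; the judge returned no verdict.

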